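# Seat a tracker puck in the tag encoder and start the write

## Task

Lay the larger round tracker flat on the wide loading end of the encoder's metal plate, then slide it along the plate, without lifting it off again, until it drops fully home in the shallow round pocket, and then press the encoder's button down to write it. Slide it gently by feel: the tracker must never be pressed or rammed against the encoder with more than 20 N. Leave the tracker seated, and leave the smaller tracker and the other things on the bench where they are.

Things in the scene. Friction and masses are not known exactly. Their poses are not given: they have to be found in the camera images.
- tracker: The larger of two plain white discs with a grey face, lying on a black rubber mat 3 mm thick: 50 mm diameter, 14 mm thick, 40 to 85 g, sharp-edged flat underside. Origin at the centre of its underside, z up through the face; its yaw means nothing.
- small_tracker: The smaller white disc, 36 mm diameter and 14 mm thick, on the same mat: not to be moved. Origin at the centre of its underside.
- encoder: Fixed grey box, 345 x 130 mm, with a bare metal plate 36 mm above the bench, seen through a window (the track) in a flat rim 3 mm higher than the plate. Origin on the bench 36 mm straight below plate_mid; x runs along the track from the wide loading end to the button end. A tracker in the pocket is stopped hard by its wall, felt as a sharp rise of the push.
- load_spot (a point): Point on the plate's surface, 60 mm before plate_mid, at the wide loading end: a tracker laid with its centre here lies flat on the plate. Axes as plate_mid. The window is 76 mm wide at its loading end (x = -90 mm from plate_mid) and narrows evenly like a funnel to 52 mm at x = -30, then stays 52 mm wide up to its end at x = +90.
- plate_mid (a point): Point on the plate's surface, on the track's centre line; x along the track to the button end, z up. The plate has one round flat pocket, 53.5 mm diameter, 3 mm deep, its centre on the centre line anywhere from x = 0 to x = +50 mm: different each time and not measured. A tracker slid at about 20 mm/s drops in by its own weight and then stands 11 mm above the plate.
- write_button_top (a point): Centre of the top of the encoder's round black button (28 mm diameter), on the flat end of the encoder at x = +168 mm from plate_mid on the track's centre line, standing 25 mm above the plate (22 mm above the rim). It is pressed straight down.
- write_button (a joint): Travel of the button, m: 0 released, 0.006 fully down at about 5 N; it springs back. 0.004 counts as pressed.
- marker: Black marker pen, 14 mm thick, 120 mm long, lying just beyond the mat's far edge; origin under its middle.
- tape_roll: Roll of packing tape lying flat, 104 mm diameter, 48 mm high; origin at the centre of its underside.
- stapler: Black stapler, 130 x 34 mm, about 60 mm high; origin under its middle.
- wipes_tub: Round tub of wipes, 84 mm diameter, 170 mm high; origin at the centre of its underside.
- scanner: Hand scanner lying down, about 185 x 65 mm, 58 mm high; origin under its head.
- mouse: Computer mouse, 105 x 62 x 30 mm, on its pad; origin under its middle.
Not all that is in view belongs to the job. What is shaped like the tracker but blue, red or turquoise is not meant.

How it is judged (in metres and radians):
On the way, in this order (a step that is already met when the one before it is completed fails the run):
1. the tracker lies flat on the plate at the loading end (z of tracker in the frame of plate_mid between -0.0012 and 0.0015 m and angle between tracker's own z axis and vertical below 0.04 rad and y of tracker in the frame of plate_mid between -0.012 and 0.012 m and x of tracker in the frame of plate_mid between -0.08 and -0.035 m), for 0.1 s.
2. the tracker has been slid along the plate, flat on it, past the funnel (z of tracker in the frame of plate_mid between -0.0012 and 0.0015 m and angle between tracker's own z axis and vertical below 0.04 rad and y of tracker in the frame of plate_mid between -0.012 and 0.012 m and x of tracker in the frame of plate_mid between -0.025 and 0 m), for 0.04 s.
3. the tracker has dropped flat into the pocket (z of tracker in the frame of plate_mid between -0.005 and -0.002 m and x of tracker in the frame of plate_mid between -0.004 and 0.054 m and y of tracker in the frame of plate_mid between -0.004 and 0.004 m and angle between tracker's own z axis and vertical below 0.04 rad), for 0.2 s.
4. the button is pressed with the tracker in the pocket (all of step 3 and value of joint write_button above 0.004 m), for 0.05 s.
At the end, for the whole second after the job is handed in: The tracker lies at rest in the pocket: its underside 2 to 5 mm below the plate surface (3 mm nominal), within 4 mm of the track's centre line, tilted less than 0.04 rad; the button is released (under 2 mm) (all of step 3 and linear speed of tracker below 0.01 m/s and value of joint write_button below 0.002 m); the robot touches nothing.
It fails at once if the tracker is pressed against the encoder with more than 20 N (contact force between tracker and encoder above 20 N).
It fails at once if the tracker is lifted off the plate, or lowered onto it, beyond the loading end (z of tracker in the frame of plate_mid between 0.004 and 0.015 m and x of tracker in the frame of plate_mid between -0.03 and 0.085 m and y of tracker in the frame of plate_mid between -0.03 and 0.03 m).
It fails at once if another thing on the bench is moved by more than 20 mm (distance of any of small_tracker, marker, tape_roll, stapler, wipes_tub, scanner, mouse from where it was at the start of the episode above 0.02 m).
It also fails if it takes over 54 s, if anything falls off the work surface, if the arm or the gripper's body presses on something with over 40 N, if the wrist force passes 120 N, or if a joint passes its speed limit or range.

## Robot

A 6-joint arm with a two-finger parallel gripper is mounted at the origin on the work surface. World frame = base frame: x ahead of the robot, y to its left, z up, the work surface at z = 0. Lengths are in mm, angles in rad, forces in N, time in s.
With the tool pointing down it reaches from about 250 to 775 mm from the base axis. Payload 4 kg.
Tool frame: the origin (TCP) lies between the finger pads; the fingertips stand 14 mm ahead of it and the grasp point (between the pads) lies 5 mm behind it (manip.tip_extent is the distance from the TCP to the fingertips, in mm); z points along the fingers, y is the line along which they close (so a half turn about z gives the same grasp; the last joint's range is limited). The gripper opens to 85 mm and grips with 20 to 120 N. Pads are 22 mm wide; open, the fingers measure 114 mm over their backs; the gripper's body (76 mm by 85 mm) begins 54 mm behind the grasp point. The pads swing forward as they close: fully open they stand 13 mm farther back than shut.
Start: joints at [-1.224, 0.087, 1.371, -0, 1.684, -0.103], TCP at [239.131, -495.311, 245.341] pointing down, gripper open.
Joint ranges: [-3.1, 3.1], [-0.76, 2.03], [0.27, 2.55], [-1.08, 4.22], [0.17, 2.65], [-2.57, 2.57]. Speed limits (rad/s): [2.79, 2.79, 3.14, 3.14, 3.14, 3.14].

## Interface

Orientations are given as a unit quaternion [w, x, y, z].
In Python, from cell import manip, read_camera, camera_model gives the robot as it stands.
- The arm moves only by the tool jog_arm, never from a script. Its arguments are lists of equal length, an entry for each row: "offset": the shift along the tool's x, y, z in shares of 50 cm (1.0 is 50 cm), a list of three; "twist": the turn, a rotation vector about the tool's x, y, z in parts of the range, where 1.0 means 4 rad, a list of three; "gripper": the closure, from 0 (fully open) to 1 (shut). A call has 1 to 8 rows; each row is the pose to reach, as a shift and turn from the pose commanded when the call began, along the tool's axes at that moment; what a row does not reach only later rows make up. A row lasts 1/12 s, in which the tool goes at most 41.7 mm and 7.16 degrees, less where a joint would pass 70% of its speed; a pose out of reach is approached as far as the arm can. No shift or turn number may pass 1 either way. A call with a gripper value outside its range is refused whole. The fingers move at their own pace and stop on an object; the grip force is fixed at half the most. Time passes only in rows, so rows that repeat a pose let the fingers close. It gives the time, the measured TCP pose, the force, the opening and the grip force at its end, in the units of the state.
- manip.get_state(): the state, without advancing time (a new reading comes with each control period).
- read_camera(name): name is "scene" or "top" or "wrist"; returns the picture (400x640x3 uint8, red, green, blue); there is no depth.
- camera_model(name): a dict with "K" (3x3 intrinsics, pixels), "extrinsics" (4x4, takes a point from world to camera coordinates). Camera axes: x right, y down, z forward; pixel columns grow to the right and rows downward; lengths in mm; the calibration is good to about 2 mm. A picture is of the moment at which its call begins: read the wrist's pose just before it. camera_model takes no time and is no camera call; for the wrist camera it gives the pose at the moment of the call.
- manip.hand_in(): hands the job in; it is judged then, once.
The state is a dict: "clock": time; "q": joint angles; "joint_vel": joint speeds; "joint_efforts": joint torques, N m; "eef_pos": TCP position; "eef_rot": TCP orientation; "wrist_force": force on the tool from outside, world axes, zero at the start; "torque": the same for the moment, N m; "finger_gap": opening from 0.0 (shut) to 1.0 (fully open); "grasp_force": force on a finger pad.
Only numpy, scipy, OpenCV 4.12 (cv2) and the standard library are available. Lean on these libraries where they do the work, as an engineer would, in place of code of your own. Each camera call takes 0.05 s, during which the arm holds its last target. There are 200 camera calls.

## Working session

There is one attempt and no reset: what is moved stays moved. The work goes in short steps, Python scripts to look and compute and a tool call to move; the robot and the scene stay as the last step left them, time stands still between calls to the robot, and variables do not carry over. Pictures are saved under pics/ and viewed, at most 11 in all, crops included, and the job is handed in when it is done.

Besides the shell and the picture viewer there is one more tool, called after "Emit:" as name(argument=value, ...), one argument or row to a line, values as JSON. jog_arm: Moves the arm, as the interface text tells. Its arguments: {"type":"object","properties":{"offset":{"type":"array","items":{"type":"array","items":{"type":"number"}}},"twist":{"type":"array","items":{"type":"array","items":{"type":"number"}}},"gripper":{"type":"array","items":{"type":"number"}}},"required":["offset","twist","gripper"]}

```bash
mkdir -p pics; ls; python3 - <<'E'
from cell import manip, read_camera, camera_model
import cv2,numpy as np
np.set_printoptions(suppress=True,precision=3)
for n in ["top","scene"]:
    im=read_camera(n); cv2.imwrite(f"pics/{n}0.png",im[:,:,::-1])
    m=camera_model(n); print(n,np.array(m["K"]),np.array(m["extrinsics"]))
s=manip.get_state(); print(s)
E
```

```text
pics
top [[406.264   0.    320.138]
 [  0.    406.264 196.917]
 [  0.      0.      1.   ]] [[  -0.016   -1.       0.006    8.02 ]
 [  -0.988    0.015   -0.155  572.364]
 [   0.155   -0.009   -0.988 1106.461]
 [   0.       0.       0.       1.   ]]
scene [[399.057   0.    319.846]
 [  0.    399.057 203.781]
 [  0.      0.      1.   ]] [[  -0.772    0.635    0.014  435.655]
 [   0.497    0.617   -0.61  -252.634]
 [  -0.397   -0.464   -0.792 1365.285]
 [   0.       0.       0.       1.   ]]
{'clock': 0.1, 'q': array([-1.224,  0.088,  1.372,  0.   ,  1.684, -0.103]), 'joint_vel': array([-0.   , -0.001, -0.003,  0.   , -0.001,  0.001]), 'joint_efforts': array([  0.003, -35.301, -31.422,  -0.   ,   0.008,   0.   ]), 'eef_pos': array([ 238.982, -494.897,  244.231]), 'eef_rot': array([-0.001,  0.975,  0.223, -0.   ]), 'wrist_force': array([ 0.008, -1.001,  0.529]), 'torque': array([-0.024, -0.03 , -0.011]), 'grasp_force': 0.0, 'finger_gap': 1.0006497315957454}
```

View pics/top0.png

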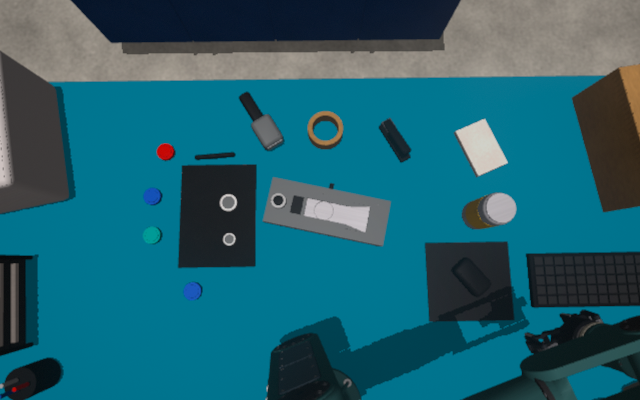

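View pics/scene0.png

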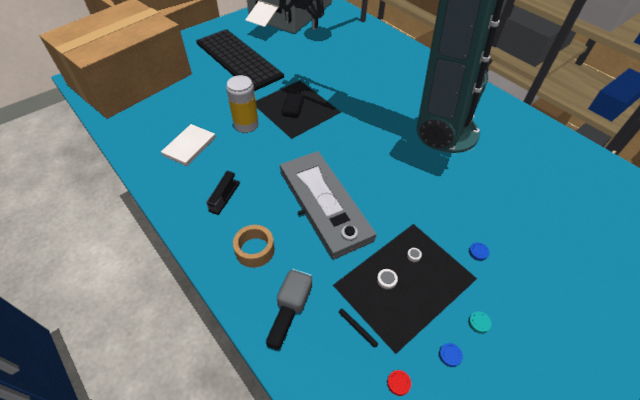

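Top view, candidates: larger white disc (228,202), smaller white disc (229,239), red (165,151), blue (152,196) and (192,291), turquoise (151,235), and the button (278,200) with its white ring. By the description the tracker is (228,202). The encoder's button end is on the left at (278,200), the loading end on the right near (368,217), and a pocket outline shows near (323,210). Next, a close crop and fits.

```bash
cat > h.py <<'E'
import numpy as np,cv2
from cell import manip, read_camera, camera_model
np.set_printoptions(suppress=True,precision=2)
def pix2w(m,uv,z):
    K=np.array(m["K"]);E=np.array(m["extrinsics"]);R,t=E[:3,:3],E[:3,3]
    c=-R.T@t; uv=np.atleast_2d(uv).astype(float)
    d=(np.linalg.inv(K)@np.c_[uv,np.ones(len(uv))].T).T@R
    return c+d*((z-c[2])/d[:,2])[:,None]
def w2pix(m,p):
    K=np.array(m["K"]);E=np.array(m["extrinsics"]);q=np.atleast_2d(p)@E[:3,:3].T+E[:3,3];q=q@K.T
    return q[:,:2]/q[:,2:]
E
python3 - <<'E'
from h import *
im=cv2.imread("pics/top0.png");m=camera_model("top")
cv2.imwrite("pics/crop1.png",cv2.resize(im[165:265,205:405],None,fx=4,fy=4,interpolation=cv2.INTER_CUBIC))
g=cv2.cvtColor(im,cv2.COLOR_BGR2GRAY);hsv=cv2.cvtColor(im,cv2.COLOR_BGR2HSV)
for (u,v,z) in [(228,202,17),(229,239,17),(278,200,61)]:
    b=np.zeros_like(g);b[v-13:v+14,u-13:u+14]=255
    mk=((g>100)&(hsv[...,1]<60)&(b>0)).astype(np.uint8)
    if z==61: print('btn',pix2w(m,[u,v],61));continue
    c=max(cv2.findContours(mk,0,1)[0],key=cv2.contourArea)
    e=cv2.minEnclosingCircle(c);print(e,pix2w(m,[e[0]],z))
mk=((hsv[...,1]<60)&(g>60)).astype(np.uint8);mk[:170]=0;mk[255:]=0;mk[:,:258]=0;mk[:,395:]=0
c=max(cv2.findContours(mk,0,1)[0],key=cv2.contourArea);r=cv2.minAreaRect(c);print(r,pix2w(m,cv2.boxPoints(r),39))
print(pix2w(m,[r[0]],39))
E
```

```text
((227.76055908203125, 202.02816772460938), 8.81440544128418) [[565.89 266.1   17.  ]]
((228.64285278320312, 238.64285278320312), 6.566090106964111) [[460.31 261.6   17.  ]]
btn [[562.96 116.67  61.  ]]
((326.8560485839844, 210.99085998535156), (121.43436431884766, 46.29761505126953), 11.768288612365723) [[ 506.32  161.91   39.  ]
 [ 636.3   135.57   39.  ]
 [ 559.27 -202.64   39.  ]
 [ 431.62 -170.65   39.  ]]
[[532.66 -19.47  39.  ]]
```

View pics/crop1.png

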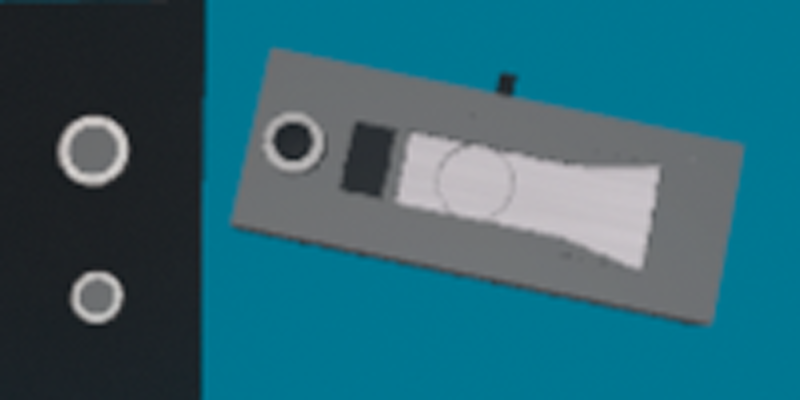

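The crop shows the larger white disc at crop (93,150) and the clearly smaller one at (97,297). The choice of the larger one stands. The pocket ring is visible at crop (477,182). Now I'll move over the encoder for a close wrist view, turning the jaw line along the track.

Careful with the scale: shifts go in shares of 50 cm and turns go in shares of 4 rad. That gives: 23 cm is 0.46, 20.5 cm is 0.41, -0.96 rad is -0.24.

Emit:
jog_arm(
  offset=[
    [0.06, -0.04, -0.01],
    [0.12, -0.08, -0.02],
    [0.18, -0.12, -0.03],
    [0.24, -0.16, -0.04],
    [0.3, -0.2, -0.05],
    [0.36, -0.23, -0.06],
    [0.41, -0.26, -0.06],
    [0.46, -0.29, -0.06],
  ],
  twist=[
    [0, 0, -0.03],
    [0, 0, -0.06],
    [0, 0, -0.09],
    [0, 0, -0.12],
    [0, 0, -0.15],
    [0, 0, -0.18],
    [0, 0, -0.21],
    [0, 0, -0.24],
  ],
  gripper=[0, 0, 0, 0, 0, 0, 0, 0],
)

```text
clock: 0.77
eef_pos: [383.9, -263.1, 275.4]
eef_rot: [0.0, 0.76, 0.65, 0.0]
wrist_force: [1.4, -0.2, -0.5]
finger_gap: 0.998
grasp_force: 0.0
```

```bash
python3 - <<'E'
from h import *
from scipy.spatial.transform import Rotation as R
s=manip.get_state();q=s["eef_rot"];M=R.from_quat(q,scalar_first=True).as_matrix()
print(s["clock"],s["eef_pos"],s["q"],manip.tip_extent);print(M)
t=np.array([510,-60,320])-s["eef_pos"];print("tool offset cm",M.T@t/10)
c=camera_model("wrist");E=np.array(c["extrinsics"]);C=-E[:3,:3].T@E[:3,3];print("cam in tool",M.T@(C-s["eef_pos"]),"fwd in tool",M.T@E[2,:3])
y=np.array([.22,.975]);a=np.arctan2(y[1],y[0])-np.arctan2(M[1,1],M[0,1]);print("yaw about tool z",-((a+np.pi)%(2*np.pi)-np.pi))
E
```

```text
0.7667 [ 383.86 -263.15  275.4 ] [-0.72 -0.11  1.5   0.    1.74 -0.57] 14.0
[[ 0.15  0.99  0.  ]
 [ 0.99 -0.15 -0.  ]
 [-0.    0.   -1.  ]]
tool offset cm [22.01  9.34 -4.46]
cam in tool [  83.73    0.7  -129.05] fwd in tool [-0.32  0.    0.95]
yaw about tool z -1.5035505021400901
```

Converted, 24.5 cm is 0.49, 21.5 cm is 0.43, -0.96 rad is -0.24.

Emit:
jog_arm(
  offset=[
    [0.06, 0.02, 0],
    [0.12, 0.04, 0],
    [0.18, 0.06, 0],
    [0.24, 0.08, 0],
    [0.3, 0.1, 0],
    [0.36, 0.11, 0],
    [0.43, 0.12, 0],
    [0.49, 0.14, 0],
  ],
  twist=[
    [0, 0, -0.03],
    [0, 0, -0.06],
    [0, 0, -0.09],
    [0, 0, -0.12],
    [0, 0, -0.15],
    [0, 0, -0.18],
    [0, 0, -0.21],
    [0, 0, -0.24],
  ],
  gripper=[0, 0, 0, 0, 0, 0, 0, 0],
)

```text
clock: 1.43
eef_pos: [491.3, -32.0, 275.0]
eef_rot: [-0.001, 0.373, 0.928, 0.0]
wrist_force: [0.9, -0.0, 0.4]
finger_gap: 1.002
grasp_force: 0.0
```

Converted, -0.54 rad is -0.135.

Emit:
jog_arm(
  offset=[
    [0, 0, 0],
    [0, 0, 0],
    [0, 0, 0],
    [0, 0, 0],
    [0, 0, 0],
    [0, 0, 0],
    [0, 0, 0],
  ],
  twist=[
    [0, 0, -0.03],
    [0, 0, -0.06],
    [0, 0, -0.09],
    [0, 0, -0.12],
    [0, 0, -0.135],
    [0, 0, -0.135],
    [0, 0, -0.135],
  ],
  gripper=[0, 0, 0, 0, 0, 0, 0],
)

```text
clock: 2.02
eef_pos: [491.4, -34.0, 274.8]
eef_rot: [-0.0, 0.116, 0.993, 0.0]
wrist_force: [0.0, 1.3, -0.6]
finger_gap: 1.0
grasp_force: 0.0
```

```bash
python3 - <<'E'
from h import *
m=camera_model("wrist");im=read_camera("wrist")[:,:,::-1];cv2.imwrite("pics/w1.png",im)
np.savez("w1.npz",K=m["K"],extrinsics=m["extrinsics"]);print(manip.get_state()["eef_pos"],manip.get_state()["q"])
E
```

```text
[491.42 -34.1  274.91] [-0.18 -0.04  1.45 -0.    1.74 -1.52]
```

View pics/w1.png

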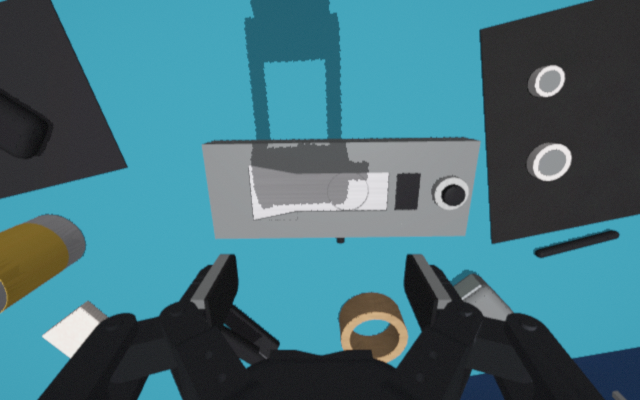

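Wrist view: loading end left at (252,192), window end right at (388,191), pocket ring about (348,191), button top (453,195), large tracker (550,162), small one (547,81). I'll rectify this onto the plate plane.

```bash
python3 - <<'E'
from h import *
m=dict(np.load("w1.npz"));im=cv2.imread("pics/w1.png")
# encoder outline at z=39
g=cv2.cvtColor(im,cv2.COLOR_BGR2GRAY);hsv=cv2.cvtColor(im,cv2.COLOR_BGR2HSV)
b=pix2w(m,[[453,194.5]],61)[0];a=pix2w(m,[[252,192]],36)[0];e=pix2w(m,[[387.5,191.5]],36)[0]
print("btn",b,"load end",a,"win end",e,"d",np.linalg.norm((e-a)[:2]),np.linalg.norm((b-e)[:2]))
print("corners39",pix2w(m,[[203,144],[480,139],[215,239],[467,237]],39))
for u,v in [(550,162),(547,81)]: 
    q=np.zeros_like(g);q[v-26:v+27,u-30:u+30]=1
    mk=((g>95)&(hsv[...,1]<70)).astype(np.uint8)*q
    c=max(cv2.findContours(mk,0,1)[0],key=cv2.contourArea);r=cv2.fitEllipse(c);print(r,pix2w(m,[r[0]],15))
d=np.r_[(b-a)[:2],0];d/=np.linalg.norm(d);n=np.array([-d[1],d[0],0]);print("ang",np.degrees(np.arctan2(d[1],d[0])))
c=(a+e)/2;c[2]=36;print("mid",c)
np.savez("rect.npz",c=c,d=d)
S=3;pts=np.array([[-120,-50],[120,-50],[120,50],[-120,50]],float)
W=c+pts[:,:1]*d+pts[:,1:]*n
dst=np.float32([[(p[0]+120)*S,(50-p[1])*S] for p in pts])
H=cv2.getPerspectiveTransform(w2pix(m,W).astype(np.float32),dst)
cv2.imwrite("pics/r1.png",cv2.warpPerspective(im,H,(720,300),flags=cv2.INTER_CUBIC))
E
```

```text
btn [561.11 117.47  61.  ] load end [ 507.11 -130.79   36.  ] win end [547.85  43.37  36.  ] d 178.86391181661065 75.27915988071975
corners39 [[ 432.42 -169.82   39.  ]
 [ 505.72  164.8    39.  ]
 [ 559.9  -200.61   39.  ]
 [ 637.7   139.3    39.  ]]
((549.85302734375, 161.1157684326172), (36.65906524658203, 43.34717559814453), 68.50386810302734) [[563.73 266.49  15.  ]]
((547.4786987304688, 80.51600646972656), (29.75943374633789, 35.83523178100586), 59.59598922729492) [[458.67 262.04  15.  ]]
ang 77.72719047673279
mid [527.48 -43.71  36.  ]
```

View pics/r1.png

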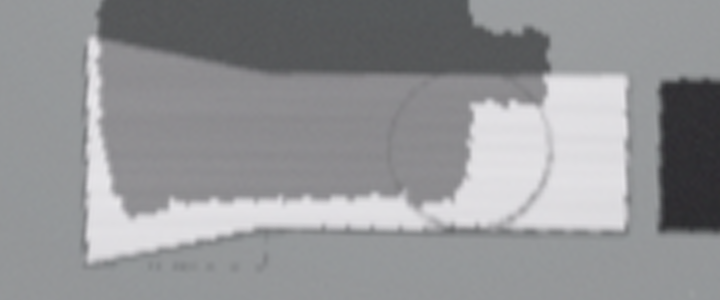

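Rectified view: window spans cols 85–628 and pocket ring cols 389–551 (centre 470,152). This puts the pocket at about x=+37.5 mm. I get plate_mid ≈ (527.9, -44.8), track angle 77.4°, and tracker ≈ (564.8, 266.3).

Converted, 30.9 cm is 0.618, 16.5 cm is 0.33, -0.012 rad is -0.003.

Emit:
jog_arm(
  offset=[
    [0, 0.08, 0.02],
    [0, 0.16, 0.06],
    [0, 0.24, 0.1],
    [0, 0.32, 0.14],
    [0, 0.4, 0.18],
    [-0.002, 0.48, 0.24],
    [-0.004, 0.56, 0.28],
    [-0.004, 0.618, 0.33],
  ],
  twist=[
    [0, 0, -0.003],
    [0, 0, -0.003],
    [0, 0, -0.003],
    [0, 0, -0.003],
    [0, 0, -0.003],
    [0, 0, -0.003],
    [0, 0, -0.003],
    [0, 0, -0.003],
  ],
  gripper=[0, 0, 0, 0, 0, 0, 0, 0],
)

```text
clock: 2.73
eef_pos: [561.3, 253.0, 121.6]
eef_rot: [0.001, 0.11, 0.994, 0.0]
wrist_force: [1.4, 0.7, 0.1]
finger_gap: 0.998
grasp_force: 0.0
```

Emit:
jog_arm(
  offset=[
    [0, 0, 0],
    [0, 0, 0],
    [0, 0, 0],
  ],
  twist=[
    [0, 0, 0],
    [0, 0, 0],
    [0, 0, 0],
  ],
  gripper=[0, 0, 0],
)

```text
clock: 2.98
eef_pos: [560.8, 250.4, 122.0]
eef_rot: [-0.0, 0.11, 0.994, -0.0]
wrist_force: [0.4, -0.3, 0.1]
finger_gap: 0.999
grasp_force: 0.0
```

```bash
python3 - <<'E'
from h import *
from scipy.spatial.transform import Rotation as R
m=camera_model("wrist");im=read_camera("wrist")[:,:,::-1];cv2.imwrite("pics/w2.png",im)
s=manip.get_state();M=R.from_quat(s["eef_rot"],scalar_first=True).as_matrix();print(s["eef_pos"],M)
p=w2pix(m,[[564.8,266.3,17]])[0];print(p)
g=cv2.cvtColor(im,cv2.COLOR_BGR2GRAY);hsv=cv2.cvtColor(im,cv2.COLOR_BGR2HSV)
mk=((g>95)&(hsv[...,1]<70)).astype(np.uint8)
for c in cv2.findContours(mk,0,1)[0]:
    if cv2.contourArea(c)>800:
        r=cv2.fitEllipse(c);print(r,pix2w(m,[r[0]],15))
E
```

```text
[561.34 250.01 123.18] [[-0.98  0.22  0.  ]
 [ 0.22  0.98 -0.  ]
 [-0.    0.   -1.  ]]
[340.02 199.36]
((340.7705078125, 197.12301635742188), (58.78683853149414, 59.33952713012695), 173.77906799316406) [[563.68 267.31  15.  ]]
((101.95344543457031, 233.01327514648438), (179.22454833984375, 239.8251190185547), 87.99016571044922) [[550.43  53.22  15.  ]]
((306.8099670410156, 67.47368621826172), (49.28205108642578, 54.10871505737305), 171.0124969482422) [[458.6  262.77  15.  ]]
```

View pics/w2.png

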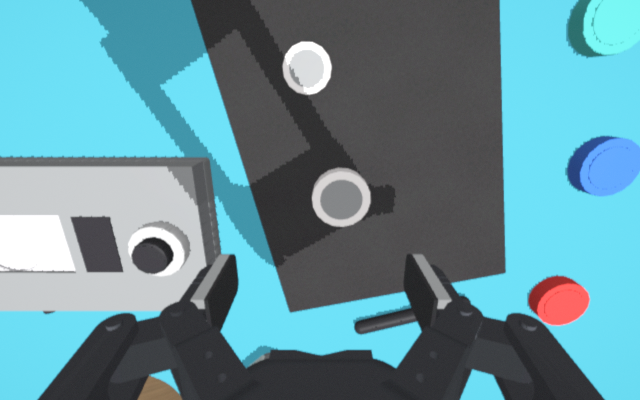

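The tracker is centred at pixel (341,197), so at (563.9, 267), and nothing is in the way of the jaws.

Converted, 10 cm is 0.2, 9.2 cm is 0.184.

Emit:
jog_arm(
  offset=[
    [0.002, 0.034, 0.03],
    [0.002, 0.034, 0.09],
    [0.002, 0.034, 0.15],
    [0.002, 0.034, 0.184],
    [0.002, 0.034, 0.2],
    [0.002, 0.034, 0.2],
    [0.002, 0.034, 0.2],
  ],
  twist=[
    [0, 0, 0],
    [0, 0, 0],
    [0, 0, 0],
    [0, 0, 0],
    [0, 0, 0],
    [0, 0, 0],
    [0, 0, 0],
  ],
  gripper=[0, 0, 0, 0, 0, 0, 0],
)

```text
clock: 3.62
eef_pos: [564.7, 267.0, 23.9]
eef_rot: [0.001, 0.11, 0.994, 0.001]
wrist_force: [0.1, -0.1, 1.1]
finger_gap: 1.001
grasp_force: 0.0
```

Emit:
jog_arm(
  offset=[
    [0, 0, 0.01],
    [0, 0, 0.01],
    [0, 0, 0.01],
    [0, 0, 0.01],
    [0, 0, 0.01],
    [0, 0, 0.01],
    [0, 0, 0.01],
    [0, 0, 0.01],
  ],
  twist=[
    [0, 0, 0],
    [0, 0, 0],
    [0, 0, 0],
    [0, 0, 0],
    [0, 0, 0],
    [0, 0, 0],
    [0, 0, 0],
    [0, 0, 0],
  ],
  gripper=[0, 0.2, 0.35, 0.5, 0.6, 0.6, 0.6, 0.6],
)

```text
clock: 4.28
eef_pos: [564.5, 268.0, 18.5]
eef_rot: [0.001, 0.11, 0.994, 0.001]
wrist_force: [-0.7, 0.8, 5.8]
finger_gap: 0.551
grasp_force: 62.2
```

Converted, -8 cm is -0.16, -5 cm is -0.1.

Emit:
jog_arm(
  offset=[
    [0, 0, -0.01],
    [0, 0, -0.04],
    [0, 0, -0.1],
    [0, 0, -0.16],
    [0, 0, -0.16],
    [0, 0, -0.16],
  ],
  twist=[
    [0, 0, 0],
    [0, 0, 0],
    [0, 0, 0],
    [0, 0, 0],
    [0, 0, 0],
    [0, 0, 0],
  ],
  gripper=[0.6, 0.6, 0.6, 0.6, 0.6, 0.6],
)

```text
clock: 4.78
eef_pos: [564.7, 268.1, 99.5]
eef_rot: [0.002, 0.11, 0.994, 0.001]
wrist_force: [0.7, 0.2, -0.7]
finger_gap: 0.554
grasp_force: 61.7
```

```bash
python3 - <<'E'
from h import *
m=camera_model("wrist");im=read_camera("wrist")[:,:,::-1];cv2.imwrite("pics/w3.png",im[150:400,150:490])
print(manip.get_state())
E
```

```text
{'clock': 4.8333, 'q': array([ 0.35,  0.32,  1.4 , -0.  ,  1.43, -1.  ]), 'joint_vel': array([-0.  ,  0.03,  0.04,  0.  ,  0.  , -0.  ]), 'joint_efforts': array([  0.  , -45.4 , -31.32,   0.  ,  -0.07,  -0.  ]), 'eef_pos': array([563.4 , 267.63,  97.18]), 'eef_rot': array([0.  , 0.11, 0.99, 0.  ]), 'wrist_force': array([-0.44,  0.2 , -0.97]), 'torque': array([-0.02,  0.02,  0.03]), 'grasp_force': 61.691458225250244, 'finger_gap': 0.5551678999899518}
```

View pics/w3.png

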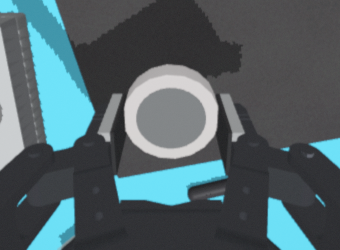

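Wrist crop: the tracker is held level and centred between the pads at crop (171,118). Moving it over the loading end.

Converted, -31 cm is -0.62, -27 cm is -0.54.

Emit:
jog_arm(
  offset=[
    [-0.004, -0.06, -0.02],
    [-0.012, -0.14, -0.02],
    [-0.02, -0.22, -0.02],
    [-0.026, -0.3, -0.02],
    [-0.034, -0.38, -0.02],
    [-0.042, -0.46, -0.02],
    [-0.048, -0.54, -0.02],
    [-0.056, -0.62, -0.02],
  ],
  twist=[
    [0, 0, 0],
    [0, 0, 0],
    [0, 0, 0],
    [0, 0, 0],
    [0, 0, 0],
    [0, 0, 0],
    [0, 0, 0],
    [0, 0, 0],
  ],
  gripper=[0.6, 0.6, 0.6, 0.6, 0.6, 0.6, 0.6, 0.6],
)

```text
clock: 5.5
eef_pos: [520.9, -42.4, 104.4]
eef_rot: [-0.002, 0.11, 0.994, 0.0]
wrist_force: [1.5, 0.6, -0.2]
finger_gap: 0.559
grasp_force: 61.8
```

Converted, -6.1 cm is -0.122, -3.5 cm is -0.07.

Emit:
jog_arm(
  offset=[
    [-0.006, -0.07, 0],
    [-0.01, -0.122, 0],
    [-0.01, -0.122, 0.02],
    [-0.01, -0.122, 0.06],
    [-0.01, -0.122, 0.06],
    [-0.01, -0.122, 0.06],
  ],
  twist=[
    [0, 0, 0],
    [0, 0, 0],
    [0, 0, 0],
    [0, 0, 0],
    [0, 0, 0],
    [0, 0, 0],
  ],
  gripper=[0.6, 0.6, 0.6, 0.6, 0.6, 0.6],
)

```text
clock: 6.0
eef_pos: [512.5, -100.6, 73.9]
eef_rot: [-0.004, 0.11, 0.994, 0.001]
wrist_force: [0.1, -0.3, 0.0]
finger_gap: 0.547
grasp_force: 61.8
```

```bash
python3 - <<'E'
from h import *
from scipy.spatial.transform import Rotation as R
m=camera_model("wrist");im=read_camera("wrist")[:,:,::-1];cv2.imwrite("pics/w4.png",im)
s=manip.get_state();print(s["clock"],s["eef_pos"],s["wrist_force"],R.from_quat(s["eef_rot"],scalar_first=True).as_matrix())
d=np.array([.218,.976]);r=s["eef_pos"][:2]-[527.9,-44.8];print("in plate frame",r@d,r@[-.976,.218])
E
```

```text
6.05 [ 513.71 -100.79   75.41] [ 0.07  0.09 -0.07] [[-0.98  0.22 -0.  ]
 [ 0.22  0.98  0.  ]
 [ 0.    0.   -1.  ]]
in plate frame -57.73588545826955 1.6470160149839512
```

View pics/w4.png

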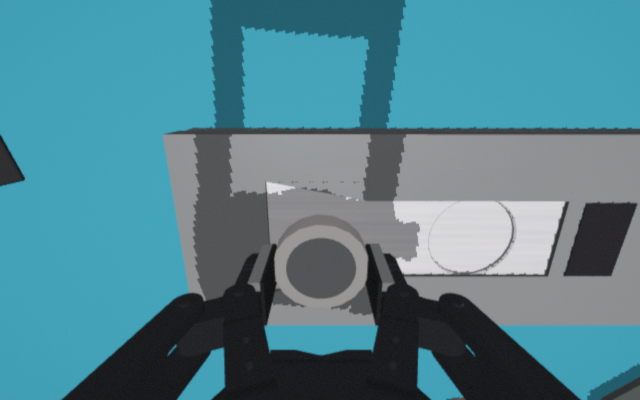

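The tracker hangs over the loading end at (321,267), and the pocket ring is at about (471,237). Lowering it, gently at the end.

Converted, 2 cm is 0.04, 1.7 cm is 0.034.

Emit:
jog_arm(
  offset=[
    [-0.002, 0, 0.02],
    [-0.003, 0, 0.034],
    [-0.003, 0, 0.04],
    [-0.003, 0, 0.04],
    [-0.003, 0, 0.04],
    [-0.003, 0, 0.04],
  ],
  twist=[
    [0, 0, 0],
    [0, 0, 0],
    [0, 0, 0],
    [0, 0, 0],
    [0, 0, 0],
    [0, 0, 0],
  ],
  gripper=[0.6, 0.6, 0.6, 0.6, 0.6, 0.6],
)

```text
clock: 6.55
eef_pos: [516.5, -102.0, 57.3]
eef_rot: [0.0, 0.11, 0.994, -0.0]
wrist_force: [0.2, -0.1, 0.4]
finger_gap: 0.553
grasp_force: 61.8
```

```bash
python3 - <<'E'
from h import *
m=camera_model("wrist");s=manip.get_state();print(s["clock"],s["eef_pos"],s["wrist_force"])
E
```

```text
6.55 [ 516.51 -101.98   57.29] [ 0.23 -0.12  0.45]
```

Converted, 0.3 cm is 0.006, 0.15 cm is 0.003.

Emit:
jog_arm(
  offset=[
    [0, 0, 0.003],
    [0, 0, 0.006],
    [0, 0, 0.006],
    [0, 0, 0.006],
    [0, 0, 0.006],
  ],
  twist=[
    [0, 0, 0],
    [0, 0, 0],
    [0, 0, 0],
    [0, 0, 0],
    [0, 0, 0],
  ],
  gripper=[0.6, 0.6, 0.6, 0.6, 0.6],
)

```text
clock: 6.97
eef_pos: [516.2, -102.0, 54.0]
eef_rot: [0.0, 0.11, 0.994, -0.0]
wrist_force: [0.1, 0.8, -0.4]
finger_gap: 0.55
grasp_force: 61.8
```

Converted, 0.1 cm is 0.002, 0.05 cm is 0.001.

Emit:
jog_arm(
  offset=[
    [0, 0, 0.001],
    [0, 0, 0.002],
    [0, 0, 0.002],
    [0, 0, 0.002],
  ],
  twist=[
    [0, 0, 0],
    [0, 0, 0],
    [0, 0, 0],
    [0, 0, 0],
  ],
  gripper=[0.6, 0.6, 0.6, 0.6],
)

```text
clock: 7.3
eef_pos: [516.2, -102.0, 52.9]
eef_rot: [-0.0, 0.11, 0.994, -0.0]
wrist_force: [-0.6, -0.2, -1.0]
finger_gap: 0.554
grasp_force: 61.8
```

Converted, 0.06 cm is 0.0012, 0.03 cm is 0.0006.

Emit:
jog_arm(
  offset=[
    [0, 0, 0.0006],
    [0, 0, 0.0012],
    [0, 0, 0.0012],
    [0, 0, 0.0012],
  ],
  twist=[
    [0, 0, 0],
    [0, 0, 0],
    [0, 0, 0],
    [0, 0, 0],
  ],
  gripper=[0.6, 0.6, 0.6, 0.6],
)

```text
clock: 7.63
eef_pos: [516.2, -102.0, 52.3]
eef_rot: [-0.0, 0.11, 0.994, -0.0]
wrist_force: [-0.6, 0.0, 0.3]
finger_gap: 0.555
grasp_force: 61.8
```

Converted, 0.06 cm is 0.0012, 0.03 cm is 0.0006.

Emit:
jog_arm(
  offset=[
    [0, 0, 0.0006],
    [0, 0, 0.0012],
    [0, 0, 0.0012],
    [0, 0, 0.0012],
  ],
  twist=[
    [0, 0, 0],
    [0, 0, 0],
    [0, 0, 0],
    [0, 0, 0],
  ],
  gripper=[0.6, 0.6, 0.6, 0.6],
)

```text
clock: 7.97
eef_pos: [516.2, -102.0, 51.7]
eef_rot: [-0.0, 0.11, 0.994, -0.0]
wrist_force: [-0.4, -0.7, -0.6]
finger_gap: 0.558
grasp_force: 61.8
```

Converted, 0.05 cm is 0.001, 0.03 cm is 0.0006.

Emit:
jog_arm(
  offset=[
    [0, 0, 0.0006],
    [0, 0, 0.001],
    [0, 0, 0.001],
    [0, 0, 0.001],
  ],
  twist=[
    [0, 0, 0],
    [0, 0, 0],
    [0, 0, 0],
    [0, 0, 0],
  ],
  gripper=[0.6, 0.6, 0.6, 0.6],
)

```text
clock: 8.3
eef_pos: [516.3, -102.0, 51.5]
eef_rot: [0.0, 0.11, 0.994, -0.0]
wrist_force: [0.1, -0.5, 1.7]
finger_gap: 0.552
grasp_force: 62.0
```

Converted, 0.04 cm is 0.0008, 0.03 cm is 0.0006.

Emit:
jog_arm(
  offset=[
    [0, 0, 0.0006],
    [0, 0, 0.0008],
    [0, 0, 0.0008],
    [0, 0, 0.0008],
  ],
  twist=[
    [0, 0, 0],
    [0, 0, 0],
    [0, 0, 0],
    [0, 0, 0],
  ],
  gripper=[0.6, 0.6, 0.6, 0.6],
)

```text
clock: 8.63
eef_pos: [516.3, -102.0, 51.5]
eef_rot: [0.0, 0.11, 0.994, -0.0]
wrist_force: [-1.7, 1.6, 5.6]
finger_gap: 0.555
grasp_force: 62.3
```

Contact felt at TCP z ≈ 51.5. Opening the jaws slightly, so the rear finger can push a loose tracker.

Converted, -0.04 cm is -0.0008.

Emit:
jog_arm(
  offset=[
    [0, 0, -0.0008],
    [0, 0, -0.0008],
    [0, 0, -0.0008],
    [0, 0, -0.0008],
    [0, 0, -0.0008],
  ],
  twist=[
    [0, 0, 0],
    [0, 0, 0],
    [0, 0, 0],
    [0, 0, 0],
    [0, 0, 0],
  ],
  gripper=[0.35, 0.33, 0.33, 0.33, 0.33],
)

```text
clock: 9.05
eef_pos: [516.1, -102.0, 50.9]
eef_rot: [-0.0, 0.11, 0.994, 0.0]
wrist_force: [-0.6, -0.1, -0.4]
finger_gap: 0.672
grasp_force: 0.0
```

```bash
python3 - <<'E'
from h import *
m=camera_model("wrist");im=read_camera("wrist")[:,:,::-1];cv2.imwrite("pics/w5.png",im[150:350,200:600])
np.savez("w5.npz",K=m["K"],extrinsics=m["extrinsics"]);cv2.imwrite("pics/w5f.png",im)
s=manip.get_state();print(s["clock"],s["eef_pos"],s["wrist_force"],s["finger_gap"])
print(w2pix(m,[[527.9+.218*x,-44.8+.976*x,50] for x in(-58,)]),w2pix(m,[[527.9+.218*x,-44.8+.976*x,36] for x in(37.5,)]))
E
```

```text
9.1 [ 516.17 -101.97   51.  ] [-0.12  0.27 -0.62] 0.6682398486319093
[[321.36 265.32]] [[493.15 251.42]]
```

View pics/w5.png

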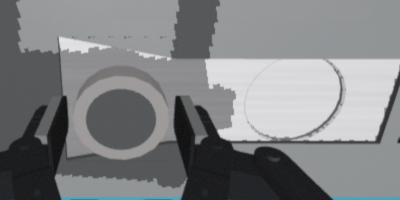

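The tracker lies flat at crop (121,117), with the pocket at crop (294,98) ahead on the same line. Pushing at about 20 mm/s.

Converted, 1.35 cm is 0.027, 1.2 cm is 0.024.

Emit:
jog_arm(
  offset=[
    [0, 0.004, 0],
    [0, 0.008, 0],
    [0, 0.012, 0],
    [0, 0.015, 0],
    [0, 0.018, 0],
    [0, 0.021, 0],
    [0, 0.024, 0],
    [0, 0.027, 0],
  ],
  twist=[
    [0, 0, 0],
    [0, 0, 0],
    [0, 0, 0],
    [0, 0, 0],
    [0, 0, 0],
    [0, 0, 0],
    [0, 0, 0],
    [0, 0, 0],
  ],
  gripper=[0.33, 0.33, 0.33, 0.33, 0.33, 0.33, 0.33, 0.33],
)

```text
clock: 9.77
eef_pos: [519.2, -88.7, 51.3]
eef_rot: [0.0, 0.11, 0.994, -0.0]
wrist_force: [-0.5, -0.1, -0.2]
finger_gap: 0.669
grasp_force: 0.1
```

Emit:
jog_arm(
  offset=[
    [0, 0.0034, 0],
    [0, 0.0068, 0],
    [0, 0.01, 0],
    [0, 0.0134, 0],
    [0, 0.0168, 0],
    [0, 0.02, 0],
    [0, 0.0234, 0],
    [0, 0.0268, 0],
  ],
  twist=[
    [0, 0, 0],
    [0, 0, 0],
    [0, 0, 0],
    [0, 0, 0],
    [0, 0, 0],
    [0, 0, 0],
    [0, 0, 0],
    [0, 0, 0],
  ],
  gripper=[0.33, 0.33, 0.33, 0.33, 0.33, 0.33, 0.33, 0.33],
)

```text
clock: 10.43
eef_pos: [521.8, -75.9, 51.2]
eef_rot: [-0.0, 0.11, 0.994, -0.0]
wrist_force: [-2.5, -2.4, 1.1]
finger_gap: 0.669
grasp_force: 1.3
```

Converted, 1.34 cm is 0.0268, 1.17 cm is 0.0234.

Emit:
jog_arm(
  offset=[
    [0, 0.0034, 0],
    [0, 0.0068, 0],
    [0, 0.01, 0],
    [0, 0.0134, 0],
    [0, 0.0168, 0],
    [0, 0.02, 0],
    [0, 0.0234, 0],
    [0, 0.0268, 0],
  ],
  twist=[
    [0, 0, 0],
    [0, 0, 0],
    [0, 0, 0],
    [0, 0, 0],
    [0, 0, 0],
    [0, 0, 0],
    [0, 0, 0],
    [0, 0, 0],
  ],
  gripper=[0.33, 0.33, 0.33, 0.33, 0.33, 0.33, 0.33, 0.33],
)

```text
clock: 11.1
eef_pos: [525.2, -62.4, 51.3]
eef_rot: [0.0, 0.11, 0.994, 0.0]
wrist_force: [0.2, -0.1, 1.5]
finger_gap: 0.667
grasp_force: 0.1
```

```bash
cat > look.py <<'E'
from h import *
import sys
m=camera_model("wrist");im=read_camera("wrist")[:,:,::-1];cv2.imwrite(f"pics/{sys.argv[1]}.png",im[130:380,200:600])
s=manip.get_state();d=np.array([.218,.976]);n=np.array([-.976,.218]);r=s["eef_pos"][:2]-[527.9,-44.8]
print(s["clock"],s["eef_pos"],s["wrist_force"],"plate frame",r@d,r@n)
# tracker face: dark/grey ellipse -> centre
g=cv2.cvtColor(im,cv2.COLOR_BGR2GRAY)
p=w2pix(m,[np.r_[s["eef_pos"][:2]-4.9*d,50]])[0];print("pred tracker px",p)
mk=cv2.inRange(g,60,125);mk=cv2.morphologyEx(mk,cv2.MORPH_OPEN,np.ones((5,5)))
nl,lab,st,ce=cv2.connectedComponentsWithStats(mk);k=lab[int(p[1]),int(p[0])]
if k: 
    c=max(cv2.findContours((lab==k).astype(np.uint8),0,1)[0],key=cv2.contourArea);e=cv2.fitEllipse(c)
    for z in(50,47): q=pix2w(m,[e[0]],z)[0,:2]-[527.9,-44.8];print(e,z,"tracker plate xy",q@d,q@n)
E
python3 look.py w6
```

```text
11.15 [525.23 -62.16  51.3 ] [-0.84  0.57 -0.58] plate frame -17.52497779552672 -1.1755531985826826
pred tracker px [311.63 266.56]
((313.46124267578125, 263.9465637207031), (60.496402740478516, 69.69013977050781), 91.0233383178711) 50 tracker plate xy -21.475777841068485 0.3638305207512625
((313.46124267578125, 263.9465637207031), (60.496402740478516, 69.69013977050781), 91.0233383178711) 47 tracker plate xy -21.557649818670413 -1.5155612770392344
```

Tracking well: the tracker is at x=-21.5, y≈0. Continuing.

Converted, 1.34 cm is 0.0268, 0.84 cm is 0.0168.

Emit:
jog_arm(
  offset=[
    [0, 0.0034, 0],
    [0, 0.0068, 0],
    [0, 0.01, 0],
    [0, 0.0134, 0],
    [0, 0.0168, 0],
    [0, 0.02, 0],
    [0, 0.0234, 0],
    [0, 0.0268, 0],
  ],
  twist=[
    [0, 0, 0],
    [0, 0, 0],
    [0, 0, 0],
    [0, 0, 0],
    [0, 0, 0],
    [0, 0, 0],
    [0, 0, 0],
    [0, 0, 0],
  ],
  gripper=[0.33, 0.33, 0.33, 0.33, 0.33, 0.33, 0.33, 0.33],
)

```text
clock: 11.82
eef_pos: [528.0, -49.5, 51.3]
eef_rot: [0.0, 0.11, 0.994, -0.0]
wrist_force: [-0.7, -0.8, 1.4]
finger_gap: 0.666
grasp_force: 0.2
```

Emit:
jog_arm(
  offset=[
    [0, 0.0034, 0],
    [0, 0.0068, 0],
    [0, 0.01, 0],
    [0, 0.0134, 0],
    [0, 0.0168, 0],
    [0, 0.02, 0],
    [0, 0.0234, 0],
    [0, 0.0268, 0],
  ],
  twist=[
    [0, 0, 0],
    [0, 0, 0],
    [0, 0, 0],
    [0, 0, 0],
    [0, 0, 0],
    [0, 0, 0],
    [0, 0, 0],
    [0, 0, 0],
  ],
  gripper=[0.33, 0.33, 0.33, 0.33, 0.33, 0.33, 0.33, 0.33],
)

```text
clock: 12.48
eef_pos: [530.9, -36.4, 51.3]
eef_rot: [0.0, 0.11, 0.994, -0.0]
wrist_force: [-1.0, -0.1, -0.1]
finger_gap: 0.668
grasp_force: 0.3
```

Converted, 1.34 cm is 0.0268, 1.17 cm is 0.0234.

Emit:
jog_arm(
  offset=[
    [0, 0.0034, 0],
    [0, 0.0068, 0],
    [0, 0.01, 0],
    [0, 0.0134, 0],
    [0, 0.0168, 0],
    [0, 0.02, 0],
    [0, 0.0234, 0],
    [0, 0.0268, 0],
  ],
  twist=[
    [0, 0, 0],
    [0, 0, 0],
    [0, 0, 0],
    [0, 0, 0],
    [0, 0, 0],
    [0, 0, 0],
    [0, 0, 0],
    [0, 0, 0],
  ],
  gripper=[0.33, 0.33, 0.33, 0.33, 0.33, 0.33, 0.33, 0.33],
)

```text
clock: 13.15
eef_pos: [533.8, -23.3, 51.3]
eef_rot: [0.0, 0.11, 0.994, -0.0]
wrist_force: [0.5, -1.2, 0.5]
finger_gap: 0.669
grasp_force: 0.3
```

```bash
python3 look.py w7
```

```text
13.2 [533.91 -22.96  51.28] [ 0.14 -0.56  0.64] plate frame 22.624261345790856 -1.1049587361635236
pred tracker px [311.76 266.64]
((313.4070129394531, 263.9681396484375), (60.42292404174805, 69.56904602050781), 91.77058410644531) 50 tracker plate xy 18.582353843409855 0.4670728405036567
((313.4070129394531, 263.9681396484375), (60.42292404174805, 69.56904602050781), 91.77058410644531) 47 tracker plate xy 18.499203007329637 -1.4116448558647952
```

Converted, 1.34 cm is 0.0268, 1.17 cm is 0.0234.

Emit:
jog_arm(
  offset=[
    [0, 0.0034, 0],
    [0, 0.0068, 0],
    [0, 0.01, 0],
    [0, 0.0134, 0],
    [0, 0.0168, 0],
    [0, 0.02, 0],
    [0, 0.0234, 0],
    [0, 0.0268, 0],
  ],
  twist=[
    [0, 0, 0],
    [0, 0, 0],
    [0, 0, 0],
    [0, 0, 0],
    [0, 0, 0],
    [0, 0, 0],
    [0, 0, 0],
    [0, 0, 0],
  ],
  gripper=[0.33, 0.33, 0.33, 0.33, 0.33, 0.33, 0.33, 0.33],
)

```text
clock: 13.87
eef_pos: [536.7, -10.2, 51.2]
eef_rot: [-0.0, 0.11, 0.994, -0.0]
wrist_force: [-0.4, -0.4, -0.2]
finger_gap: 0.67
grasp_force: 0.2
```

Converted, 0.3 cm is 0.006, 0.15 cm is 0.003.

Emit:
jog_arm(
  offset=[
    [0, 0.003, 0],
    [0, 0.006, 0],
  ],
  twist=[
    [0, 0, 0],
    [0, 0, 0],
  ],
  gripper=[0.33, 0.33],
)

```text
clock: 14.03
eef_pos: [537.3, -7.2, 51.1]
eef_rot: [-0.0, 0.11, 0.994, 0.0]
wrist_force: [-1.1, -0.0, 0.1]
finger_gap: 0.671
grasp_force: 0.1
```

```bash
python3 look.py w8
```

```text
14.0833 [537.37  -6.92  51.13] [ 0.7   0.19 -1.06] plate frame 39.03570310756905 -0.9818934186080751
pred tracker px [311.54 266.79]
((314.0996398925781, 262.8211669921875), (60.58136749267578, 68.98381805419922), 82.18647766113281) 50 tracker plate xy 35.46114158969782 1.350739749756587
((314.0996398925781, 262.8211669921875), (60.58136749267578, 68.98381805419922), 82.18647766113281) 47 tracker plate xy 35.387051373488504 -0.5112708200301159
```

Converted, 0.2 cm is 0.004, 0.1 cm is 0.002.

Emit:
jog_arm(
  offset=[
    [0, 0.002, 0],
    [0, 0.004, 0],
    [0, 0.004, 0],
  ],
  twist=[
    [0, 0, 0],
    [0, 0, 0],
    [0, 0, 0],
  ],
  gripper=[0.33, 0.33, 0.33],
)

```text
clock: 14.33
eef_pos: [537.8, -5.3, 51.2]
eef_rot: [0.0, 0.11, 0.994, 0.0]
wrist_force: [0.0, 0.7, 0.0]
finger_gap: 0.673
grasp_force: 0.0
```

```bash
python3 look.py w9
```

```text
14.3833 [537.83  -5.35  51.25] [-0.32 -0.03 -0.09] plate frame 40.66931144187122 -1.094940084358243
pred tracker px [310.98 266.75]
((313.6950378417969, 261.1536560058594), (59.370155334472656, 68.20028686523438), 91.34268951416016) 50 tracker plate xy 37.18283627239875 2.189901501966418
((313.6950378417969, 261.1536560058594), (59.370155334472656, 68.20028686523438), 91.34268951416016) 47 tracker plate xy 37.1041475388501 0.34950208903182434
```

View pics/w9.png

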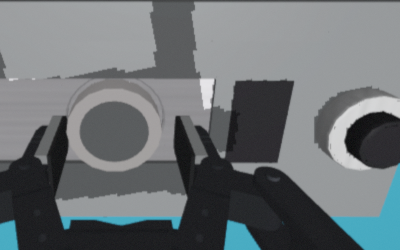

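The face ellipse shrank by 2% and shifted upward, and it sits level inside the pocket ring at crop (113,131). With no push force either, it has dropped 3 mm home. Backing off, lifting and moving to the button with the jaws shut.

Converted, 11 cm is 0.22, 7 cm is 0.14.

Emit:
jog_arm(
  offset=[
    [0, -0.004, 0],
    [0, -0.004, 0],
    [0, -0.004, -0.02],
    [0, -0.004, -0.08],
    [0, -0.004, -0.12],
    [0, 0.06, -0.12],
    [0, 0.14, -0.12],
    [0, 0.22, -0.12],
  ],
  twist=[
    [0, 0, 0],
    [0, 0, 0],
    [0, 0, 0],
    [0, 0, 0],
    [0, 0, 0],
    [0, 0, 0],
    [0, 0, 0],
    [0, 0, 0],
  ],
  gripper=[0.33, 0.33, 0.33, 0.33, 0.5, 0.8, 1, 1],
)

```text
clock: 15.05
eef_pos: [562.8, 102.3, 113.3]
eef_rot: [0.002, 0.111, 0.994, 0.0]
wrist_force: [-0.6, 0.1, -0.1]
finger_gap: 0.102
grasp_force: 0.0
```

Converted, 2.5 cm is 0.05, 1.6 cm is 0.032.

Emit:
jog_arm(
  offset=[
    [0.002, 0.032, 0],
    [0.002, 0.032, 0],
    [0.002, 0.032, 0.02],
    [0.002, 0.032, 0.05],
    [0.002, 0.032, 0.05],
    [0.002, 0.032, 0.05],
  ],
  twist=[
    [0, 0, 0],
    [0, 0, 0],
    [0, 0, 0],
    [0, 0, 0],
    [0, 0, 0],
    [0, 0, 0],
  ],
  gripper=[1, 1, 1, 1, 1, 1],
)

```text
clock: 15.55
eef_pos: [563.1, 116.3, 84.8]
eef_rot: [-0.002, 0.11, 0.994, -0.001]
wrist_force: [-1.2, -0.4, 0.9]
finger_gap: -0.001
grasp_force: 0.0
```

```bash
python3 - <<'E'
from h import *
im=read_camera("wrist")[:,:,::-1];s=manip.get_state();t=read_camera("top")[:,:,::-1]
print(s["clock"],s["eef_pos"],s["wrist_force"],s["finger_gap"])
t=cv2.resize(t[160:260,255:405],None,fx=4,fy=4,interpolation=cv2.INTER_CUBIC)
cv2.imwrite("pics/w10.png",np.vstack([cv2.resize(im,(600,375))[0:0],im[60:400,20:620],cv2.resize(t[:250],(600,250))]))
E
```

```text
15.6 [563.89 116.46  85.86] [-0.44  0.23  0.01] -0.0023056995101647594
```

View pics/w10.png

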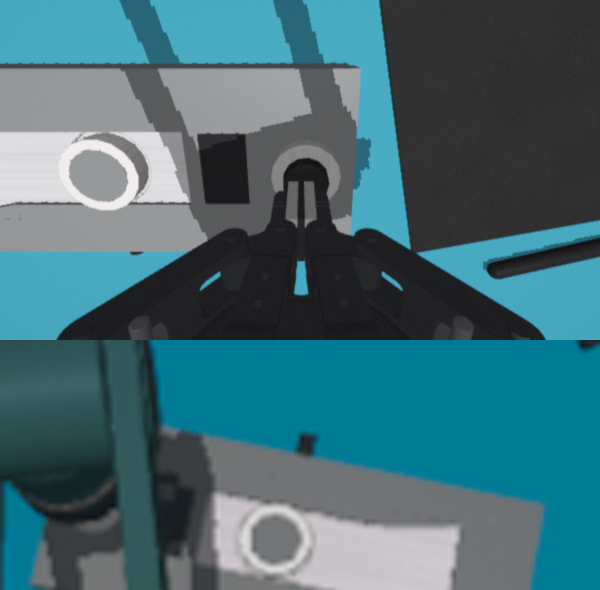

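The tracker sits in the pocket outline, and the shut fingertips are over the button at (303,178). Pressing.

Converted, 1.3 cm is 0.026, 1.1 cm is 0.022.

Emit:
jog_arm(
  offset=[
    [0, 0.004, 0.008],
    [0, 0.004, 0.016],
    [0, 0.004, 0.022],
    [0, 0.004, 0.026],
    [0, 0.004, 0.026],
    [0, 0.004, 0.026],
  ],
  twist=[
    [0, 0, 0],
    [0, 0, 0],
    [0, 0, 0],
    [0, 0, 0],
    [0, 0, 0],
    [0, 0, 0],
  ],
  gripper=[1, 1, 1, 1, 1, 1],
)

```text
clock: 16.15
eef_pos: [564.9, 119.6, 73.6]
eef_rot: [0.0, 0.11, 0.994, -0.0]
wrist_force: [-0.1, -0.8, 1.9]
finger_gap: -0.0
grasp_force: 1.1
```

Converted, 0.2 cm is 0.004, 0.1 cm is 0.002.

Emit:
jog_arm(
  offset=[
    [0, 0, 0.002],
    [0, 0, 0.004],
    [0, 0, 0.004],
    [0, 0, 0.004],
  ],
  twist=[
    [0, 0, 0],
    [0, 0, 0],
    [0, 0, 0],
    [0, 0, 0],
  ],
  gripper=[1, 1, 1, 1],
)

```text
clock: 16.48
eef_pos: [564.9, 119.6, 71.5]
eef_rot: [0.0, 0.11, 0.994, -0.0]
wrist_force: [-0.5, -0.4, 3.6]
finger_gap: -0.0
grasp_force: 1.7
```

Converted, 0.25 cm is 0.005, 0.2 cm is 0.004.

Emit:
jog_arm(
  offset=[
    [0, 0, 0.002],
    [0, 0, 0.004],
    [0, 0, 0.005],
    [0, 0, 0.005],
  ],
  twist=[
    [0, 0, 0],
    [0, 0, 0],
    [0, 0, 0],
    [0, 0, 0],
  ],
  gripper=[1, 1, 1, 1],
)

```text
clock: 16.82
eef_pos: [564.9, 119.6, 69.1]
eef_rot: [0.0, 0.11, 0.994, -0.0]
wrist_force: [-0.2, -1.1, 4.6]
finger_gap: 0.001
grasp_force: 2.4
```

Converted, 0.1 cm is 0.002, 0.05 cm is 0.001.

Emit:
jog_arm(
  offset=[
    [0, 0, 0.001],
    [0, 0, 0.002],
    [0, 0, 0.002],
    [0, 0, 0.002],
  ],
  twist=[
    [0, 0, 0],
    [0, 0, 0],
    [0, 0, 0],
    [0, 0, 0],
  ],
  gripper=[1, 1, 1, 1],
)

```text
clock: 17.15
eef_pos: [564.9, 119.6, 69.0]
eef_rot: [0.0, 0.11, 0.994, -0.0]
wrist_force: [-3.0, -1.6, 8.3]
finger_gap: 0.001
grasp_force: 4.3
```

The button is at its stop. Lifting clear and rechecking the tracker numerically.

Converted, -13 cm is -0.26, -12 cm is -0.24.

Emit:
jog_arm(
  offset=[
    [0, 0, -0.02],
    [0, 0, -0.08],
    [0, -0.02, -0.16],
    [0, -0.08, -0.2],
    [0, -0.16, -0.2],
    [0, -0.24, -0.2],
    [0, -0.26, -0.2],
    [0, -0.26, -0.2],
  ],
  twist=[
    [0, 0, 0],
    [0, 0, 0],
    [0, 0, 0],
    [0, 0, 0],
    [0, 0, 0],
    [0, 0, 0],
    [0, 0, 0],
    [0, 0, 0],
  ],
  gripper=[1, 1, 1, 1, 1, 1, 1, 1],
)

```text
clock: 17.82
eef_pos: [535.7, -9.5, 167.4]
eef_rot: [-0.0, 0.112, 0.994, -0.0]
wrist_force: [0.3, -0.5, -0.9]
finger_gap: -0.002
grasp_force: 0.0
```

Emit:
jog_arm(
  offset=[
    [0, 0, 0],
    [0, 0, 0],
    [0, 0, 0],
  ],
  twist=[
    [0, 0, 0],
    [0, 0, 0],
    [0, 0, 0],
  ],
  gripper=[1, 1, 1],
)

```text
clock: 18.07
eef_pos: [536.5, -5.8, 167.3]
eef_rot: [-0.0, 0.109, 0.994, 0.0]
wrist_force: [-0.2, -0.0, -0.3]
finger_gap: -0.002
grasp_force: 0.0
```

```bash
python3 - <<'E'
from h import *
im=read_camera("wrist")[:,:,::-1].copy();m=camera_model("wrist");s=manip.get_state();cv2.imwrite("pics/w11.png",im)
print(s["clock"],s["eef_pos"],s["wrist_force"],s["joint_vel"].max())
d=np.array([.218,.976]);n=np.array([-.976,.218]);o=np.array([527.9,-44.8])
p=w2pix(m,[np.r_[o+37.3*d,47]])[0];print(p)
g=cv2.cvtColor(im,cv2.COLOR_BGR2GRAY)
print(g[int(p[1]),int(p[0])])
v=int(g[int(p[1]),int(p[0])])
mk=cv2.inRange(g,v-15,v+15);mk=cv2.morphologyEx(mk,cv2.MORPH_OPEN,np.ones((3,3)))
_,lab=cv2.connectedComponents(mk);k=lab[int(p[1]),int(p[0])]
c=max(cv2.findContours((lab==k).astype(np.uint8),0,1)[0],key=cv2.contourArea);e=cv2.fitEllipse(c);print(e)
for z in(50,47):
    q=pix2w(m,[e[0]],z)[0,:2]-o;w=pix2w(m,c[:,0,:],z)[:,:2];r=np.linalg.norm(w-w.mean(0),axis=1);print(z,q@d,q@n,"face radius",r.mean(),r.std())
# same measure in w5 (tracker known on plate, z=50)
im=cv2.imread("pics/w5f.png");m=dict(np.load("w5.npz"));g=cv2.cvtColor(im,cv2.COLOR_BGR2GRAY);v=int(g[267,321])
mk=cv2.morphologyEx(cv2.inRange(g,v-15,v+15),cv2.MORPH_OPEN,np.ones((3,3)));_,lab=cv2.connectedComponents(mk)
c=max(cv2.findContours((lab==lab[267,321]).astype(np.uint8),0,1)[0],key=cv2.contourArea);w=pix2w(m,c[:,0,:],50)[:,:2];r=np.linalg.norm(w-w.mean(0),axis=1);print("ref",r.mean(),r.std())
E
```

```text
18.1167 [536.54  -5.82 167.32] [-0.16  0.23 -0.45] 0.001466084004745826
[317.54 193.31]
87
((317.3970642089844, 193.22360229492188), (35.8561897277832, 37.7647819519043), 93.65191650390625)
50 37.20085522189494 1.0809703719756398 face radius 16.725077038222473 0.2834137780413452
47 37.17131949829434 0.08175569795155682 face radius 16.92866341330864 0.2868636386063767
ref 17.460591659646816 0.26345932939284344
```

The tracker is at x=37.2, y=0.1 when taken at pocket depth. At plate height the earlier view would have put it 2.2 mm off line, which the 52 mm track doesn't allow. It is seated, so I'm handing in.

```bash
python3 -c "
from cell import manip
print(manip.hand_in())"
```

```text
the job is handed in; nothing more can be done
None
```

I handed the job in at about 18 s: my measurements show the larger tracker slid home into the pocket about 37 mm past plate_mid, the button was pressed to its stop and released, and the arm is clear; no verdict came back.

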